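# Pin the retaining bar of a laundry supply rack

### The job

Swing the supply rack's retaining bar shut so that its eye lies between the clevis plates, then take the ball-lock pin from its stand with its side button squeezed in, slide it gently down through clevis and bar until its flange is fully home, and let go so that the button springs out and the balls lock. Feel for the hole without forcing the pin, and leave the two jars, the carton and the brush where they are.

Things in the scene. Friction and masses are not known exactly. Their poses are not given: they have to be found in the camera images.
- rack: Fixed steel supply tray, 200 x 300 mm (its x, y), floor 8 mm thick, 48 mm high walls on its -x side and two y ends; open on its +x side, which the retaining bar closes. Origin: centre of its underside, on the table; z up. In this frame, mm: the bar's hinge post (24 mm dia, 58 mm high) is at (80, -100), the clevis at (80, 100).
- socket (a point): Nominal centre of the clevis's upper hole, on the upper plate's top face, fixed to the rack frame at (80, 100, 60) mm. The clevis is bolted down through wide adjusting slots: the true holes (both together) lie up to 4.5 mm off this point in the rack's x and up to 11 mm in its y, differently each time; this reading does not show it. They do not shift in normal use.
- bar (a joint): Angle of the retaining bar about its vertical hinge, rad. 0 = shut: bar along the rack's +y, its eye centred on the nominal clevis hole. Grows as it swings open towards the rack's +x (clockwise from above). Range -0.04 to 0.95, no click or stop at 0, friction 0.12 N m, stays where left.
- bar_peg (a point): Grip peg on the bar: upright round black peg, 14 mm dia, standing from height 49 to 102 mm, 110 mm from the hinge axis. This point is on its axis at height 80 mm and moves with the bar. It may turn between gripper fingers.
- bar_hinge (a point): Point on the bar's vertical hinge axis at height 80 mm.
- stand: Fixed grey block 56 x 56 mm, 52 mm high, with a 23 mm hole in which the pin hangs by its flange. Origin: centre of its underside. It stands to the robot's left or right of the rack.
- pin: Ball-lock pin, about 0.15 kg, starts upright in the stand. Origin: centre of its flange's underside; z up along the pin. Flange 34 mm dia, 5 mm thick. Above it a black handle 24 x 24 mm (x, y), from 5 to 46 mm above the origin. Steel side button, 16 mm wide, 18 mm high, on the handle's +x face, standing 5.5 mm proud of it (17.5 mm from the axis) when out, 1.5 mm when in.
- pin_grip (a point): Point on the pin's axis at the height of the button's centre, 27 mm above the flange's underside. Fingers that close here along the pin's x axis press the button: 5 N starts it, 9 N brings it fully in; a grip of 25 to 50 N holds the pin and keeps it in. The pin's axis then lies about 0.75 mm off the TCP, away from the button.
- pin_tip (a point): Centre of the flat nose of the pin's steel shank, 46 mm below the flange. Shank 12 mm dia, 1.5 mm nose chamfer. Two 5 mm locking balls on its +y and -y sides, 35 mm below the flange: button out, they reach 9.5 mm from the axis and cannot pass a clevis hole; button in, they are inside the shank. Flange home, they are 2.5 mm clear below the lower plate.
- pin_button (a joint): Travel of the pin's side button, m: 0 = out (balls locked out), 0.004 = fully in (balls retracted). Spring return.
- jar_a: Pale jar with a grey cap, 52 mm dia, 70 mm high, loose in the tray. Origin: centre of its underside.
- jar_b: Pale jar with a white cap, 52 mm dia, 62 mm high, loose in the tray. Origin: centre of its underside.
- carton: Loose cardboard carton 56 x 56 x 75 mm on the table, on the other side of the rack from the stand. Origin: centre of its underside.
- brush: Loose brush with wooden handle, 160 mm long, lying on the table beyond the rack's hinge side. Origin: underside.
- clevis_low (a point): Nominal centre of the clevis's lower hole, on the lower plate's underside, 30 mm below socket. Clevis: two level aluminium plates 44 x 62 x 8 mm, at heights 30-38 and 52-60 mm, reaching 22 mm from the hole towards the hinge and 40 mm away from it, where an upright web joins them. Each has a vertical 13.5 mm round hole, one above the other, almost without chamfer; 22 mm is free below.
- bar_eye (a point): Centre of the eye at the bar's free end, 200 mm from the hinge, at height 45 mm: a rectangular opening 20 mm across the bar by 38 mm along it in a plate 40 x 58 x 8 mm (heights 41-49 mm), which passes freely between the clevis plates. The bar itself is aluminium, 24 mm wide, 8 mm thick.

How it is judged:
By the outcome, as a careful person would: the job done as asked, in the order asked, and still so for the second after the job is handed in, with the robot touching nothing.
It also fails if it takes over 72 s, if anything falls off the work surface, if the arm or the gripper's body presses on something with over 40 N, if the wrist force passes 120 N, or if a joint passes its speed limit or range.

### The arm

A 6-joint arm with a two-finger parallel gripper is mounted at the origin on the work surface. World frame = base frame: x ahead of the robot, y to its left, z up, the work surface at z = 0. Lengths are in m, angles in rad, forces in N, time in s.
With the tool pointing down it reaches from about 0.35 to 0.85 m from the base axis. Payload 8.1 kg.
Tool frame: the origin (TCP) lies between the finger pads, 19 mm behind the fingertips; this is the grasp point; z points along the fingers, y is the line along which they close (so a half turn about z gives the same grasp; the last joint's range is limited). The gripper opens to 93 mm and grips with 3 to 60 N. Pads are 15 mm wide; open, the fingers measure 128 mm over their backs; the gripper's body (75 mm by 188 mm) begins 65 mm behind the grasp point.
Start: joints at [-1.348, 0.13, 1.488, -0, 1.523, -0.085], TCP at [0.182, -0.572, 0.237] pointing down, gripper open.
Joint ranges: [-2.96, 2.96], [-0.89, 2.26], [0.02, 2.5], [-1.34, 4.48], [0, 2.73], [-2.66, 2.66]. Speed limits (rad/s): [2.39, 2.39, 2.79, 3.14, 3.14, 3.14].

### API

Orientations are given as a rotation vector (axis times angle).
In Python, from plant import monitor, eyes, ticket gives the robot as it stands.
- The arm moves only by the tool arm_command, never from a script. Its argument "deltas" is a list that holds one entry, the list of rows, each a list of 6 numbers: the shift along the world's x, y, z in cm, then the turn, a rotation vector about the world's x, y, z in degrees. In form: [[[tx, ty, tz, rx, ry, rz], ...]]. A call has 1 to 12 rows; each row shifts and turns the commanded pose from where the row before left it; what a row does not reach is not made up. A row lasts 1/12 s, in which the tool goes at most 41.7 mm and 7.16 degrees, less where a joint would pass 70% of its speed; a pose out of reach is approached as far as the arm can. A call is refused whole if a number of a shift passes 4.17 or a number of a turn 7.16, either way. A call with a gripper value outside its range is refused whole. "gripper" is the opening, from -1 (shut) to 1 (fully open), set as the call begins (left out, the last holds). The fingers move at their own pace and stop on an object; "squeeze" is the grip in N (left out, the last holds). Time passes only in rows, so rows that do not move let the fingers close. It gives the time, the measured TCP pose, the force, the opening and the grip force at its end, in the units of the state.
- monitor.read_state(): the state, without advancing time (a new reading comes with each control period).
- eyes.read_camera(name): name is "scene" or "side" or "wrist"; returns the picture (400x640x3 uint8, blue, green, red); there is no depth.
- eyes.camera_model(name): a dict with "fx", "fy", "cx", "cy" (pixels), "k1" (the pictures are not rectified: a ray, as slopes to the right and down, at radius r is drawn at 1 + k1 r^2 times it, then the intrinsics apply), "rvec" (rotation vector, rad) and "tvec" (3), from world to camera coordinates, as OpenCV has them. Camera axes: x right, y down, z forward; pixel columns grow to the right and rows downward; lengths in m; the calibration is good to about 2 mm. A picture is of the moment at which its call begins: read the wrist's pose just before it. camera_model takes no time and is no camera call; for the wrist camera it gives the pose at the moment of the call.
- ticket.close_job(): hands the job in; it is judged then, once.
The state is a dict: "t": time; "q": joint angles; "dq": joint speeds; "joint_torque": joint torques, N m; "tool_pos": TCP position; "orientation": TCP orientation; "force": force on the tool from outside, world axes, zero at the start; "wrist_torque": the same for the moment, N m; "opening": finger opening in m; "gripper_force": force on a finger pad.
Only numpy, scipy, OpenCV 4.12 (cv2) and the standard library are available. Lean on these libraries where they do the work, as an engineer would, in place of code of your own. Each camera call takes 0.05 s, during which the arm holds its last target. There are 200 camera calls.

## Working session

There is one attempt and no reset: what is moved stays moved. The work goes in short steps, Python scripts to look and compute and a tool call to move; the robot and the scene stay as the last step left them, time stands still between calls to the robot, and variables do not carry over. Pictures are saved under pics/ and viewed, at most 10 in all, crops included, and the job is handed in when it is done.

Besides the shell and the picture viewer there is one more tool, called after "Emit:" by a JSON object that holds its "fn" and its "kwargs". arm_command: Moves the arm, as the interface text tells. Its arguments: {"type":"object","properties":{"deltas":{"type":"array"},"gripper":{"type":"number"},"squeeze":{"type":"number"}},"required":["deltas"]}

```bash
mkdir -p pics; ls; cat > h.py <<'E'
import numpy as np, cv2
from plant import monitor, eyes, ticket
def snap(n,f):
    m=eyes.camera_model(n); im=eyes.read_camera(n); cv2.imwrite('pics/'+f,im); return im,m
def R_(m): return cv2.Rodrigues(np.array(m['rvec'],float))[0]
def ray(m,u,v):
    xd=(u-m['cx'])/m['fx']; yd=(v-m['cy'])/m['fy']; rd=np.hypot(xd,yd); r=rd
    for _ in range(30): r=rd/(1+m['k1']*r*r)
    s=r/rd if rd>0 else 1
    d=R_(m).T@np.array([xd*s,yd*s,1]); c=-R_(m).T@np.array(m['tvec'],float).ravel(); return c,d
def atz(m,u,v,z):
    c,d=ray(m,u,v); return c+d*(z-c[2])/d[2]
def proj(m,P):
    p=(R_(m)@np.atleast_2d(P).T).T+np.array(m['tvec']).ravel(); a=p[:,:2]/p[:,2:]
    a=a*(1+m['k1']*(a**2).sum(1,keepdims=True)); return a*[m['fx'],m['fy']]+[m['cx'],m['cy']]
E
python3 - <<'E'
from h import *
for n in('scene','side','wrist'):
    im,m=snap(n,n+'0.png'); print(n,m, -R_(m).T@np.array(m['tvec']).ravel())
print(monitor.read_state())
E
```

```text
pics
scene {'fx': 400.0134547979552, 'fy': 400.0134547979552, 'cx': 319.7949882698755, 'cy': 200.32217625278275, 'k1': -0.09701756571069986, 'rvec': array([ 2.28256337,  0.88164731, -0.34266325]), 'tvec': array([-0.42064337, -0.23437786,  1.28979814])} [ 1.0090606  -0.47368177  0.80800702]
side {'fx': 410.44023420508927, 'fy': 410.44023420508927, 'cx': 317.8869880109488, 'cy': 201.62041070733895, 'k1': -0.06994516767196242, 'rvec': array([ 0.58877138, -2.60413065,  1.28793712]), 'tvec': array([0.50613871, 0.22842071, 0.88648541])} [0.23099008 0.72944111 0.71327978]
wrist {'fx': 313.2706928471779, 'fy': 313.2706928471779, 'cx': 316.49986832450605, 'cy': 199.4365886530448, 'k1': 0.005807018603077416, 'rvec': array([-2.3340694 ,  1.70798877,  0.25668037]), 'tvec': array([-0.59860138, -0.03375077,  0.39050667])} [ 0.25907064 -0.54640323  0.38247104]
{'t': 0.15, 'q': array([-1.34836000e+00,  1.30975788e-01,  1.48899155e+00,  1.51226585e-05,
        1.52301446e+00, -8.54117984e-02]), 'dq': array([-7.18721928e-05, -7.53134271e-04, -2.22906680e-03, -2.81674363e-04,
        2.00843072e-04,  1.61202436e-07]), 'joint_torque': array([-1.66798591e-04, -5.60476112e+01, -4.92335486e+01,  7.68084009e-02,
        3.05323850e-02, -1.32293526e-04]), 'tool_pos': array([ 0.18173649, -0.57139553,  0.23665616]), 'orientation': array([-3.10307945e+00, -4.81445688e-01,  1.25655024e-04]), 'force': array([ 0.0323993 , -0.24447526,  0.2543544 ]), 'wrist_torque': array([ 0.03869565, -0.02255958, -0.01679304]), 'gripper_force': 0.0, 'opening': 0.09322720294517138}
```

View pics/scene0.png

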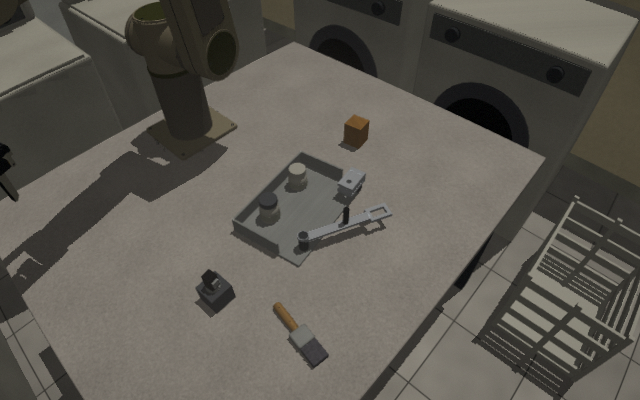

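View pics/side0.png

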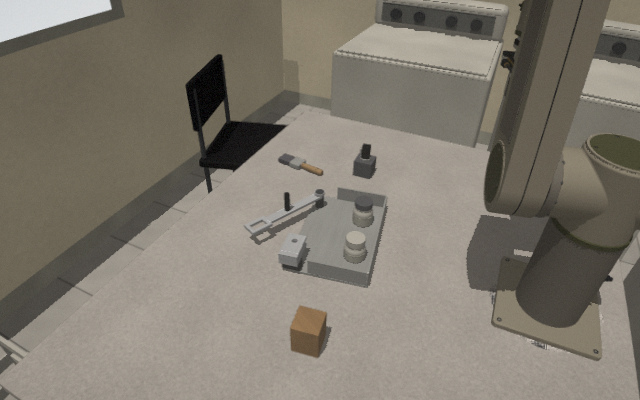

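The scene image shows the rack at about (310,210), with the clevis near (350,180), the hinge (304,240), the peg (346,214) and the stand and pin at (213,290). The side image shows the same layout. I'll crop both for finer pixel positions.

```bash
python3 - <<'E'
import cv2
a=cv2.imread('pics/scene0.png')[135:325,185:400]; b=cv2.imread('pics/side0.png')[135:285,235:400]
a=cv2.resize(a,None,fx=3,fy=3,interpolation=3); cv2.imwrite('pics/a.png',cv2.convertScaleAbs(a,alpha=1.4))
b=cv2.resize(b,None,fx=4,fy=4,interpolation=3); cv2.imwrite('pics/b.png',cv2.convertScaleAbs(b,alpha=1.4))
E
```

```text
(no output)
```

View pics/a.png

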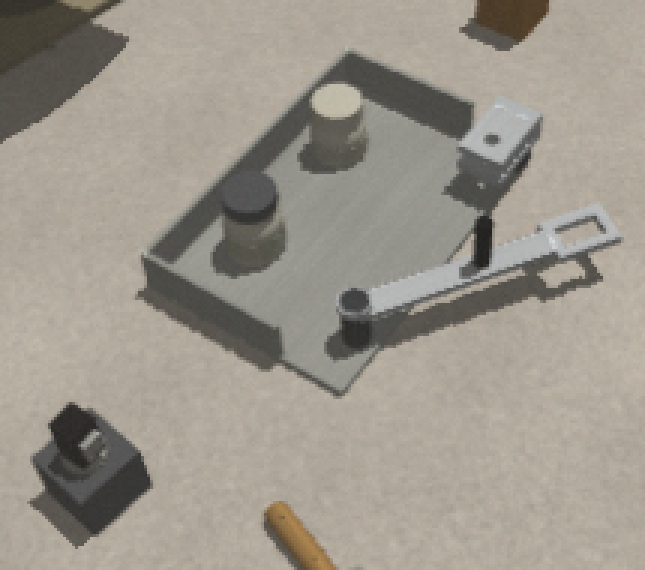

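View pics/b.png

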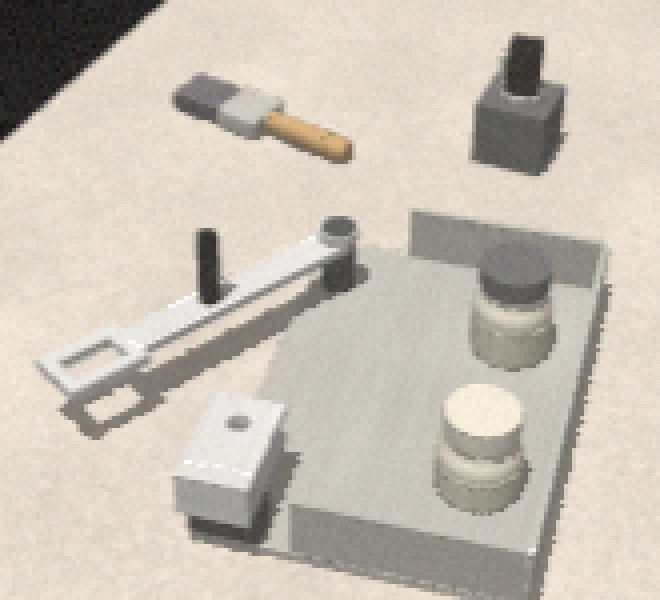

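The clevis hole shows at (492,139) in crop a and (239,422) in crop b. The hinge, peg, eye, tray corners and stand corners are also clear. The pin's button faces down and to the right in the scene view, at a(91,443). I'll fit the poses from these.

```bash
cat > fit.py <<'E'
from h import *
from scipy.optimize import least_squares
ms,md=eyes.camera_model('scene'),eyes.camera_model('side')
A=lambda u,v:np.array([(u+.5)/3+184.5,(v+.5)/3+134.5]); B=lambda u,v:np.array([(u+.5)/4+234.5,(v+.5)/4+134.5])
def Rz(a): return np.array([[np.cos(a),-np.sin(a),0],[np.sin(a),np.cos(a),0],[0,0,1]])
obs=[(ms,A(349,51),'c',(-.1,.15,.048)),(ms,A(143,255),'c',(-.1,-.15,.048)),(ms,A(355,299),'c',(.08,-.1,.058)),(ms,A(492,139),'h',0),
(ms,A(484,219),'b',(.110,.102)),(ms,A(581,233),'b',(.2,.049)),(ms,A(342,393),'c',(.1,-.15,0.002)),
(md,B(339,228),'c',(.08,-.1,.058)),(md,B(239,422),'h',0),(md,B(207,232),'b',(.110,.102)),(md,B(97,355),'b',(.2,.049)),(md,B(607,242),'c',(-.1,-.15,.048)),(md,B(538,551),'c',(-.1,.15,.048))]
def pt(p,k,a):
    if k=='h': a=(.08+p[4],.1+p[5],.06)
    if k=='b': a=(.08+a[0]*np.sin(p[3]),-.1+a[0]*np.cos(p[3]),a[1])
    return Rz(p[2])@np.array(a)+[p[0],p[1],0]
def f(p): return np.concatenate([proj(m,pt(p,k,a))[0]-o for m,o,k,a in obs])
i=atz(ms,*A(300,220),0); 
best=min((least_squares(f,[i[0],i[1],y,.6,0,0]) for y in np.arange(-3,3,.5)),key=lambda r:r.cost)
p=best.x
if __name__=='__main__':
    print('rack',p.round(4)); print(best.fun.reshape(-1,2).round(1).tolist())
    for k,a in(('c',(.08,-.1,.08)),('b',(.11,.08)),('b',(.2,.045)),('h',0)): print(k,pt(p,k,a).round(4))
    print('bar dir',)
    so=[(ms,A(33,459),(-1,-1)),(ms,A(140,452),(1,1)),(ms,A(97,499),(1,-1)),(md,B(474,117),0),(md,B(551,125),0),(md,B(565,86),0)]
    w=[atz(m,*o,.052) for m,o,_ in so]; print('stand corners',np.round(w,4).tolist())
    print('handle top a',atz(ms,*A(82,418),.093).round(4),'b',atz(md,*B(527,40),.098).round(4),'button',atz(ms,*A(91,443),.079).round(4))
E
python3 fit.py
```

```text
rack [ 0.5043 -0.0072  0.1692  0.5995  0.0034  0.007 ]
[[-0.9, -1.7], [-1.6, -0.7], [-0.4, 0.1], [-0.3, -0.4], [0.1, 0.3], [-0.3, -1.4], [-0.1, 1.1], [-0.6, -1.0], [-0.3, -0.2], [-0.6, 0.1], [-1.6, 0.2], [0.5, -0.8], [-0.9, 0.6]]
c [ 0.6    -0.0923  0.08  ]
b [0.6459 0.0077 0.08  ]
b [0.6835 0.0895 0.045 ]
h [0.5685 0.1123 0.06  ]
bar dir
stand corners [[0.5254, -0.3463, 0.052], [0.5778, -0.2899, 0.052], [0.5844, -0.3345, 0.052], [0.5684, -0.2699, 0.052], [0.5125, -0.2855, 0.052], [0.5211, -0.3439, 0.052]]
handle top a [ 0.5507 -0.3103  0.093 ] b [ 0.5481 -0.3201  0.098 ] button [ 0.5624 -0.3153  0.079 ]
```

```bash
python3 - <<'E'
from h import *; from fit import *
m=eyes.camera_model('wrist'); print('cam fwd',R_(m)[2])
s=monitor.read_state(); c=-R_(m).T@np.array(m['tvec']).ravel()
Rt=cv2.Rodrigues(s['orientation'])[0]; print(Rt.round(3), 'cam in tool',Rt.T@(c-s['tool_pos']), Rt.T@R_(m)[2])
print('jar a',atz(ms,*A(249,187),.07),'jar b',atz(ms,*A(336,101),.062))
r=lambda P:Rz(-p[2])@(np.array(P)-[p[0],p[1],0])
print(r(atz(ms,*A(249,187),.07)),r(atz(ms,*A(336,101),.062)))
E
```

```text
cam fwd [-0.27873561 -0.0871781  -0.95640286]
[[ 0.953  0.303 -0.   ]
 [ 0.303 -0.953  0.001]
 [ 0.    -0.001 -1.   ]] cam in tool [ 0.08128786 -0.00054968 -0.14593284] [-2.92175088e-01 -5.69325340e-05  9.56364844e-01]
jar a [ 0.46162057 -0.07354973  0.07      ] jar b [0.43723784 0.05345195 0.062     ]
[-0.05327399 -0.05822205  0.07      ] [-0.05592188  0.07107193  0.062     ]
```

Emit:
{"fn": "arm_command", "kwargs": {"deltas": [[[2.7, 2.0, 0, 0, 0, 7.1], [2.7, 2.0, 0, 0, 0, 7.1], [2.7, 2.0, 0, 0, 0, 7.1], [2.7, 2.0, 0, 0, 0, 7.1], [2.7, 2.0, 0, 0, 0, 7.1], [2.7, 2.0, 0, 0, 0, 7.1], [2.7, 2.0, 0, 0, 0, 7.1], [2.7, 2.0, 0, 0, 0, 7.1], [2.7, 2.0, 0, 0, 0, 7.1], [2.7, 2.0, 0, 0, 0, 7.1], [2.7, 2.0, 0, 0, 0, 7.1], [2.7, 2.0, 0, 0, 0, 7.1]]], "gripper": 0.0}}

```text
t: 1.15
tool_pos: [0.5068, -0.3305, 0.2371]
orientation: [-1.951, -2.462, 0.0]
force: [-0.2, -0.4, 0.6]
opening: 0.0467
gripper_force: 0.0
```

Emit:
{"fn": "arm_command", "kwargs": {"deltas": [[[0, 0, 0, 0, 0, 0], [0, 0, 0, 0, 0, 0], [0, 0, 0, 0, 0, 0]]]}}

```text
t: 1.4
tool_pos: [0.5055, -0.3318, 0.237]
orientation: [-1.96, -2.454, 0.001]
force: [0.3, -0.1, 0.1]
opening: 0.0467
gripper_force: 0.0
```

```bash
python3 - <<'E'
from h import *
s=monitor.read_state(); im,m=snap('wrist','w1.png'); np.save('w1.npy',m,allow_pickle=True)
print(s['t'],s['tool_pos'],cv2.Rodrigues(s['orientation'])[0].round(3),s['q'],s['opening'],s['force'])
c=proj(m,[.548,-.313,.08])[0];print(c)
x,y=np.clip(c.astype(int),[110,90],[530,310]);print(x,y)
cv2.imwrite('pics/w1c.png',cv2.convertScaleAbs(cv2.resize(im[y-90:y+90,x-110:x+110],None,fx=3.2,fy=3.2,interpolation=3),alpha=1.6))
E
```

```text
1.4 [ 0.50548048 -0.33180403  0.23699491] [[-0.221  0.975 -0.001]
 [ 0.975  0.221  0.   ]
 [ 0.    -0.001 -1.   ]] [-6.65360436e-01  1.43870830e-01  1.47429406e+00 -4.84705381e-04
  1.52422726e+00 -8.88416659e-01] 0.04665759672432207 [ 0.31221161 -0.13674972  0.05723424]
[363.02406588 180.78864322]
363 180
```

View pics/w1c.png

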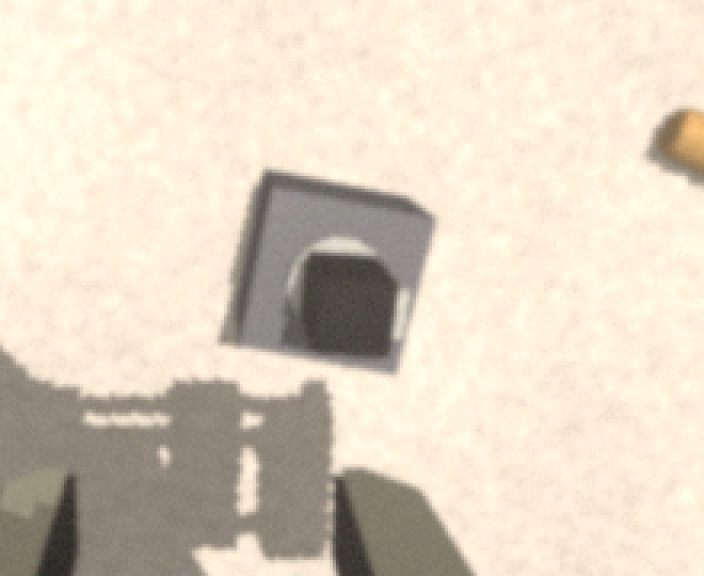

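The stand and pin are clear: handle top centre at crop (347,304), flange circle centre at about (338,289). The button faces right at (402,312), turned about 5° from the image axes.

```bash
python3 - <<'E'
from h import *
m=np.load('w1.npy',allow_pickle=True).item()
W=lambda u,v:((u+.5)/3.2+252.5,(v+.5)/3.2+89.5)
P=lambda u,v,z:atz(m,*W(u,v),z)
print('handle',P(347,304,.098),'flange',P(338,289,.057))
a=P(303,350,.098);b=P(390,356,.098);c=P(308,253,.098)
print('edges',a,b,c,np.degrees(np.arctan2(*(b-a)[1::-1])),np.degrees(np.arctan2(*(c-a)[1::-1]))-90)
a,b=P(407,287,.075),P(400,342,.075);print('button',(a+b)/2,np.degrees(np.arctan2(*(a-b)[1::-1]))-90)
s=np.array([P(268,172,.052),P(435,217,.052),P(398,373,.052),P(240,345,.052)]);print(s,s.mean(0))
E
```

```text
handle [ 0.54357238 -0.31334665  0.098     ] flange [ 0.54747861 -0.31791149  0.057     ]
edges [ 0.53450239 -0.32984597  0.098     ] [ 0.56022468 -0.32594494  0.098     ] [ 0.52862949 -0.30116659  0.098     ] 8.623740258995202 11.572892269817643
button [ 0.56657577 -0.31777451  0.075     ] 9.038107685457973
[[ 0.5158936  -0.28598732  0.052     ]
 [ 0.57343387 -0.28815717  0.052     ]
 [ 0.5764972  -0.34330004  0.052     ]
 [ 0.52059512 -0.34552401  0.052     ]] [ 0.54660495 -0.31574213  0.052     ]
```

Emit:
{"fn": "arm_command", "kwargs": {"deltas": [[[1.4, 3.4, 0, 0, 0, 0], [1.4, 3.4, 0, 0, 0, 0], [1.4, 3.4, 0, 0, 0, 0], [1.4, 3.4, 0, 0, 0, 0], [1.4, 3.4, 0, 0, 0, 0], [1.4, 3.4, 0, 0, 0, 0], [1.4, 3.4, 0, 0, 0, 0], [1.4, 3.4, 0, 0, 0, 0], [1.4, 3.4, 0, 0, 0, 0], [1.4, 3.4, 0, 0, 0, 0], [0, 0, -2, 0, 0, 0], [0, 0, -2, 0, 0, 0]]]}}

```text
t: 2.45
tool_pos: [0.6472, 0.0089, 0.1987]
orientation: [1.957, 2.454, 0.003]
force: [-0.6, -1.0, -0.4]
opening: 0.0467
gripper_force: 0.0
```

Emit:
{"fn": "arm_command", "kwargs": {"deltas": [[[0, 0, 0, 0, 0, 0], [0, 0, 0, 0, 0, 0]]]}}

```text
t: 2.62
tool_pos: [0.6445, 0.007, 0.196]
orientation: [-1.96, -2.451, 0.003]
force: [0.3, -0.1, 0.3]
opening: 0.0464
gripper_force: 0.0
```

```bash
python3 - <<'E'
from h import *
s=monitor.read_state(); im,m=snap('wrist','w2.png'); np.save('w2.npy',m,allow_pickle=True)
print(s['t'],s['tool_pos'],s['q'])
print(proj(m,[[.6459,.0077,.102],[.6459,.0077,.049],[.5685,.1123,.06],[.6,-.0923,.058],[.6835,.0895,.049]]))
cv2.imwrite('pics/w2c.png',cv2.convertScaleAbs(cv2.resize(im,None,fx=1.25,fy=1.25,interpolation=3),alpha=1.4))
E
```

```text
2.6167 [0.64446008 0.00697666 0.19601005] [-6.85757507e-02  2.73649656e-01  1.40130166e+00 -2.24285253e-04
  1.47020340e+00 -2.90302232e-01]
[[319.40898071 209.4920251 ]
 [319.05616444 191.85024164]
 [255.78501911  56.47717011]
 [253.81849309 276.39570072]
 [379.73008757 115.55451965]]
```

View pics/w2c.png

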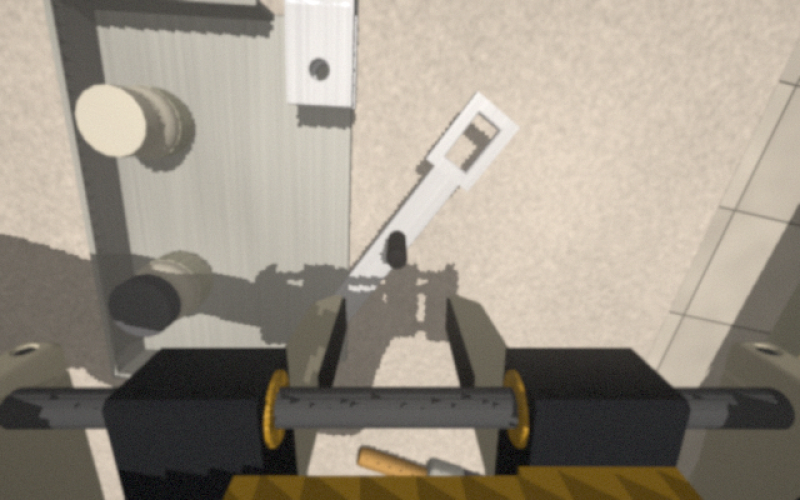

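The peg top is at (399,257) in this view, centred between the fingers and about 2–3 mm further in +y than predicted. The clevis hole is at (319,68) and the jars are well clear. I'll descend and grip the peg.

Emit:
{"fn": "arm_command", "kwargs": {"deltas": [[[0.1, 0.2, -3, 0, 0, 0], [0, 0, -3, 0, 0, 0], [0, 0, -3, 0, 0, 0], [0, 0, -2, 0, 0, 0], [0, 0, -0.6, 0, 0, 0], [0, 0, 0, 0, 0, 0]]]}}

```text
t: 3.17
tool_pos: [0.646, 0.0093, 0.0807]
orientation: [-1.96, -2.453, 0.002]
force: [0.4, -0.2, 1.0]
opening: 0.0467
gripper_force: 0.0
```

Emit:
{"fn": "arm_command", "kwargs": {"deltas": [[[0, 0, 0, 0, 0, 0], [0, 0, 0, 0, 0, 0], [0, 0, 0, 0, 0, 0], [0, 0, 0, 0, 0, 0], [0, 0, 0, 0, 0, 0], [0, 0, 0, 0, 0, 0]]], "gripper": -1, "squeeze": 6}}

```text
t: 3.67
tool_pos: [0.647, 0.0099, 0.0822]
orientation: [1.959, 2.455, -0.0]
force: [-2.0, -2.1, 4.0]
opening: 0.014
gripper_force: 6.0
```

```bash
python3 - <<'E'
from fit import *
s=monitor.read_state(); print(s['tool_pos'],s['opening'],s['force'])
H=np.array([.600,-.0923]); 
for h in(H,H+[0,.002]):
  d=s['tool_pos'][:2]-h; print(np.hypot(*d), 'theta',np.pi/2+p[2]-np.arctan2(d[1],d[0]))
for t in np.linspace(.6,.0165,8): print(round(t,3),pt(p,'b',(.11,.08)) if 0 else (Rz(p[2])@[.08+.11*np.sin(t),-.1+.11*np.cos(t),0]+[p[0],p[1],0]).round(4)[:2])
E
```

```text
[0.64702295 0.00988128 0.08224916] 0.013958498578289217 [-1.96869263 -2.11539592  4.00799472]
0.11248187478023133 theta 0.6004994365040588
0.11066818434769977 theta 0.6080545094994758
0.6 [0.646  0.0077]
0.517 [0.6375 0.0111]
0.433 [0.6287 0.0139]
0.35 [0.6198 0.0159]
0.267 [0.6107 0.0172]
0.183 [0.6016 0.0177]
0.1 [0.5924 0.0174]
0.016 [0.5833 0.0164]
```

Emit:
{"fn": "arm_command", "kwargs": {"deltas": [[[-0.42, 0.18, 0, 0, 0, 0], [-0.43, 0.16, 0, 0, 0, 0], [-0.44, 0.15, 0, 0, 0, 0], [-0.44, 0.13, 0, 0, 0, 0], [-0.44, 0.11, 0, 0, 0, 0], [-0.45, 0.09, 0, 0, 0, 0], [-0.45, 0.07, 0, 0, 0, 0], [-0.46, 0.06, 0, 0, 0, 0], [-0.46, 0.03, 0, 0, 0, 0], [-0.46, 0.02, 0, 0, 0, 0]]]}}

```text
t: 4.5
tool_pos: [0.602, 0.0208, 0.0818]
orientation: [1.959, 2.456, 0.001]
force: [1.2, 3.4, 5.6]
opening: 0.0139
gripper_force: 6.0
```

Emit:
{"fn": "arm_command", "kwargs": {"deltas": [[[-0.46, -0.01, 0, 0, 0, 0], [-0.46, -0.02, 0, 0, 0, 0], [-0.46, -0.04, 0, 0, 0, 0], [-0.4, -0.05, 0, 0, 0, 0], [0, 0, 0, 0, 0, 0], [0, 0, 0, 0, 0, 0]]]}}

```text
t: 5.0
tool_pos: [0.5835, 0.0189, 0.0815]
orientation: [-1.959, -2.455, 0.001]
force: [-1.8, 2.6, 7.7]
opening: 0.0141
gripper_force: 6.0
```

```bash
python3 - <<'E'
from fit import *
s=monitor.read_state(); print(s['t'],s['tool_pos'],s['opening'],s['force'])
for h in((.6,-.0923),(.6,-.0903)):
  d=s['tool_pos'][:2]-h; print(np.hypot(*d), 'theta',np.pi/2+p[2]-np.arctan2(d[1],d[0]))
E
```

```text
5.0 [0.58350107 0.01893559 0.08146744] 0.014056994913796465 [-1.82378995  2.64923381  7.70202744]
0.11245253150625789 theta 0.021952053957739137
0.1104745648229882 theta 0.01929589006262722
```

Emit:
{"fn": "arm_command", "kwargs": {"deltas": [[[0, 0, 0, 0, 0, 0], [0, 0, 0, 0, 0, 0], [0, 0, 0, 0, 0, 0], [0, 0, 2, 0, 0, 0], [0, 0, 3, 0, 0, 0], [0, 0, 3, 0, 0, 0], [0, 0, 0, 0, 0, 0], [0, 0, 0, 0, 0, 0], [0, 0, 0, 0, 0, 0]]], "gripper": 0}}

```text
t: 5.75
tool_pos: [0.584, 0.0188, 0.1607]
orientation: [-1.959, -2.455, 0.001]
force: [0.4, -0.7, -0.3]
opening: 0.0466
gripper_force: 0.0
```

```bash
python3 - <<'E'
from h import *
s=monitor.read_state(); im,m=snap('wrist','w3.png'); np.save('w3.npy',m,allow_pickle=True)
print(s['t'],s['tool_pos'],s['force'])
c=proj(m,[[.5685,.1123,.06],[.5685,.1143,.06]]);print(c)
x,y=np.clip(c[0].astype(int),[100,75],[540,325]);print(x,y)
cv2.imwrite('pics/w3c.png',cv2.convertScaleAbs(cv2.resize(im[y-75:y+75,x-100:x+100],None,fx=4,fy=4,interpolation=3),alpha=1.2))
E
```

```text
5.75 [0.58402099 0.01882314 0.1606724 ] [ 0.37229223 -0.6745895  -0.25105445]
[[324.74764951  86.137101  ]
 [325.3674551   83.32949627]]
324 86
```

View pics/w3c.png

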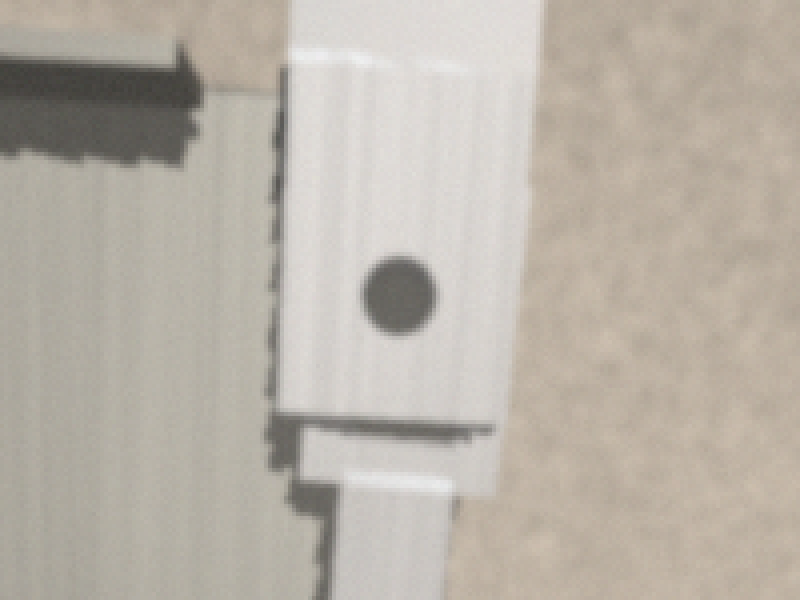

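The eye plate is inside the clevis. The hole is at crop (399,296), and the eye plate's edges are at x≈301 and 496 where they emerge at row 455. I'll compute the alignment.

```bash
python3 - <<'E'
from fit import *
m=np.load('w3.npy',allow_pickle=True).item()
W=lambda u,v:((u+.5)/4+223.5,(v+.5)/4+10.5)
P=lambda u,v,z:atz(m,*W(u,v),z)
h=P(399,296,.06); l=P(301,455,.049); r=P(496.5,455,.049); print(h,l,r,np.hypot(*(l-r)[:2]))
l2,r2=P(340,500,.049),P(454,500,.049); print(l2,r2)
r_=lambda Q:(Rz(-p[2])@(Q-[p[0],p[1],0]))*1000
for q in(h,l,r,(l+r)/2,(l2+r2)/2,P(278,410,.06),P(494,425,.06)):print(r_(q))
E
```

```text
[0.56726892 0.11309909 0.06      ] [0.5550308  0.08025784 0.049     ] [0.59321166 0.08892164 0.049     ] 0.039151498000388446
[0.56454575 0.07332515 0.049     ] [0.58704292 0.0784303  0.049     ]
[ 82.2966373  107.97049049  60.        ]
[64.70293521 77.65909437 49.        ]
[103.79750526  79.76963655  49.        ]
[84.25022023 78.71436546 49.        ]
[84.43236311 69.84502024 49.        ]
[60.59900128 86.45211088 60.        ]
[101.75293005  85.91862829  60.        ]
```

The eye centre sits about 3 mm outside the hole's line. I'll regrip the peg and nudge it 1.5 mm inward.

Emit:
{"fn": "arm_command", "kwargs": {"deltas": [[[0, 0, -3, 0, 0, 0], [0, 0, -3, 0, 0, 0], [0, 0, -2, 0, 0, 0], [0, 0, 0, 0, 0, 0], [0, 0, 0, 0, 0, 0]]]}}

```text
t: 6.22
tool_pos: [0.5821, 0.0191, 0.0787]
orientation: [-1.956, -2.452, 0.006]
force: [0.2, -0.7, -0.1]
opening: 0.0466
gripper_force: 0.0
```

Emit:
{"fn": "arm_command", "kwargs": {"deltas": [[[0, 0, 0, 0, 0, 0], [0, 0, 0, 0, 0, 0], [0, 0, 0, 0, 0, 0], [0, 0, 0, 0, 0, 0], [0, 0, 0, 0, 0, 0], [0, 0, 0, 0, 0, 0]]], "gripper": -1}}

```text
t: 6.72
tool_pos: [0.5849, 0.0189, 0.0822]
orientation: [1.959, 2.455, 0.001]
force: [-0.9, 0.4, 3.9]
opening: 0.0142
gripper_force: 6.0
```

Emit:
{"fn": "arm_command", "kwargs": {"deltas": [[[-0.08, -0.01, 0, 0, 0, 0], [-0.08, -0.01, 0, 0, 0, 0], [0, 0, 0, 0, 0, 0], [0, 0, 0, 0, 0, 0], [0, 0, 0, 0, 0, 0]]]}}

```text
t: 7.13
tool_pos: [0.5835, 0.0188, 0.0822]
orientation: [1.958, 2.455, 0.001]
force: [0.5, 0.6, 6.1]
opening: 0.0141
gripper_force: 6.0
```

Emit:
{"fn": "arm_command", "kwargs": {"deltas": [[[0, 0, 0, 0, 0, 0], [0, 0, 0, 0, 0, 0], [0, 0, 0, 0, 0, 0], [0, 0, 2, 0, 0, 0], [0, 0, 3, 0, 0, 0], [0, 0, 3, 0, 0, 0], [0, 0, 0, 0, 0, 0], [0, 0, 0, 0, 0, 0], [0, 0, 0, 0, 0, 0]]], "gripper": 0}}

```text
t: 7.88
tool_pos: [0.5825, 0.0188, 0.1608]
orientation: [-1.959, -2.455, 0.001]
force: [0.1, 0.1, -0.7]
opening: 0.0464
gripper_force: 0.0
```

```bash
python3 - <<'E'
from h import *
s=monitor.read_state(); im,m=snap('wrist','w4.png'); np.save('w4.npy',m,allow_pickle=True)
print(s['t'],s['tool_pos'],s['force'])
# bar / plate edges by column gradient, compare with previous picture
for f in('w3','w4'):
    g=cv2.cvtColor(cv2.imread(f'pics/{f}.png'),6).astype(float)
    for r in(78+0,124,140):
        row=g[r-1:r+2,285:365].mean(0) ; d=np.diff(row); i=np.argsort(-abs(d))[:6]; print(f,r,[(int(k)+285,int(d[k])) for k in sorted(i)])
E
```

```text
7.8833 [0.58251233 0.01878647 0.1607781 ] [ 0.08328116  0.06942694 -0.70926641]
w3 78 [(291, -28), (293, 28), (294, 26), (316, -22), (317, -22), (330, 26)]
w3 124 [(290, -22), (291, -21), (292, -9), (297, 19), (298, 33), (299, 21)]
w3 140 [(301, -11), (306, 15), (307, 30), (308, 21), (335, -11), (336, -15)]
w4 78 [(293, -29), (295, 30), (296, 28), (318, -21), (319, -22), (331, 22)]
w4 124 [(291, -11), (292, -28), (293, -18), (299, 23), (300, 34), (301, 19)]
w4 140 [(302, -9), (305, -11), (308, 18), (309, 29), (310, 18), (337, -10)]
```

Emit:
{"fn": "arm_command", "kwargs": {"deltas": [[[0, 0, -3, 0, 0, 0], [0, 0, -3, 0, 0, 0], [0, 0, -2, 0, 0, 0], [0, 0, 0, 0, 0, 0], [0, 0, 0, 0, 0, 0]]]}}

```text
t: 8.35
tool_pos: [0.5805, 0.0189, 0.0788]
orientation: [-1.956, -2.452, 0.005]
force: [-0.1, -0.0, 0.7]
opening: 0.0465
gripper_force: 0.0
```

Emit:
{"fn": "arm_command", "kwargs": {"deltas": [[[0, 0, 0, 0, 0, 0], [0, 0, 0, 0, 0, 0], [0, 0, 0, 0, 0, 0], [0, 0, 0, 0, 0, 0], [-0.1, -0.02, 0, 0, 0, 0], [-0.1, -0.02, 0, 0, 0, 0], [0, 0, 0, 0, 0, 0], [0, 0, 0, 0, 0, 0], [0, 0, 0, 0, 0, 0], [0, 0, 0, 0, 0, 0]]], "gripper": -1}}

```text
t: 9.18
tool_pos: [0.5814, 0.0184, 0.0822]
orientation: [1.959, 2.455, 0.001]
force: [-0.6, 0.6, 5.6]
opening: 0.0139
gripper_force: 6.0
```

Emit:
{"fn": "arm_command", "kwargs": {"deltas": [[[0, 0, 0, 0, 0, 0], [0, 0, 0, 0, 0, 0], [0, 0, 0, 0, 0, 0], [0, 0, 2, 0, 0, 0], [0, 0, 3, 0, 0, 0], [0, 0, 3, 0, 0, 0], [0, 0, 0, 0, 0, 0], [0, 0, 0, 0, 0, 0], [0, 0, 0, 0, 0, 0]]], "gripper": 0}}

```text
t: 9.93
tool_pos: [0.5806, 0.0184, 0.1608]
orientation: [-1.959, -2.455, 0.001]
force: [0.3, 0.4, -1.0]
opening: 0.0462
gripper_force: 0.0
```

```bash
python3 - <<'E'
from fit import *
s=monitor.read_state(); im,m=snap('wrist','w5.png'); np.save('w5.npy',m,allow_pickle=True)
print(s['t'],s['tool_pos'],s['force'])
for f in('w3','w4','w5'):
    m=np.load(f+'.npy',allow_pickle=True).item(); I=cv2.imread(f'pics/{f}.png'); g=cv2.cvtColor(I,6).astype(float)
    # hole: dark blob centroid near expected
    sub=g[70:100,310:340]; w=np.clip(130-sub,0,None)*(sub<130); yy,xx=np.mgrid[70:100,310:340]; hu,hv=(w*xx).sum()/w.sum(),(w*yy).sum()/w.sum()
    row=g[139:142].mean(0); d=np.diff(row)
    L=d[300:315].clip(0); R=(-d[325:345]).clip(0); R[R<5]=0; L[L<5]=0
    l=(L*(np.arange(300,315)+.5)).sum()/L.sum(); r=(R*(np.arange(325,345)+.5)).sum()/R.sum()
    r_=lambda Q:(Rz(-p[2])@(Q-[p[0],p[1],0]))*1000
    print(f,hu,hv,l,r,atz(m,hu,hv,.06).round(4),r_(atz(m,hu,hv,.06)).round(1),r_(atz(m,l,140,.049)).round(1),r_(atz(m,r,140,.049)).round(1))
E
```

```text
9.9333 [0.58059292 0.01838757 0.16084175] [ 0.29926335  0.3584794  -0.95465554]
w3 323.3549657694833 84.45071743411798 307.7477477477477 336.0625 [0.5672 0.1132 0.06  ] [ 82.3 108.1  60. ] [72.4 65.7 49. ] [95.3 66.9 49. ]
w4 325.3583411875589 84.9803958529689 309.6697247706422 337.6304347826087 [0.5672 0.1132 0.06  ] [ 82.3 108.1  60. ] [72.4 66.  49. ] [95.1 67.2 49. ]
w5 327.9512469529346 84.95630976936059 307.9711111111111 336.12 [0.5672 0.1132 0.06  ] [ 82.2 108.1  60. ] [69.1 65.8 49. ] [92.  67.1 49. ]
```

The hole reads (0.5672, 0.1132) in all three views. The bar is now aligned to within about 1.5 mm, against 4 mm of slack. Next is the pin.

Emit:
{"fn": "arm_command", "kwargs": {"deltas": [[[-0.35, -3.34, 0, 0, 0, -0.4], [-0.35, -3.34, 0, 0, 0, -0.4], [-0.35, -3.34, 0, 0, 0, -0.4], [-0.35, -3.34, 0, 0, 0, -0.4], [-0.35, -3.34, 0, 0, 0, -0.4], [-0.35, -3.34, 0, 0, 0, -0.4], [-0.35, -3.34, 0, 0, 0, -0.4], [-0.35, -3.34, 0, 0, 0, -0.4], [-0.35, -3.34, 0, 0, 0, -0.4], [-0.35, -3.34, 0, 0, 0, -0.4], [0, 0, 0, 0, 0, 0], [0, 0, 0, 0, 0, 0]]], "gripper": 1}}

```text
t: 10.98
tool_pos: [0.5444, -0.3167, 0.1592]
orientation: [-2.045, -2.38, 0.001]
force: [-0.0, 0.4, -0.5]
opening: 0.0932
gripper_force: 0.0
```

```bash
python3 - <<'E'
from h import *
s=monitor.read_state(); im,m=snap('wrist','w6.png'); np.save('w6.npy',m,allow_pickle=True)
R=cv2.Rodrigues(s['orientation'])[0]
print(s['t'],s['tool_pos'],s['opening'],'yaw y',np.degrees(np.arctan2(R[1,1],R[0,1])))
c=proj(m,[[.546,-.316,.098]]);print(c); t=proj(m,s['tool_pos']);print(t)
x,y=np.clip(c[0].astype(int),[100,75],[540,325]);print(x,y)
cv2.imwrite('pics/w6c.png',cv2.convertScaleAbs(cv2.resize(im[y-75:y+75,x-100:x+100],None,fx=4,fy=4,interpolation=3),alpha=1.8))
E
```

```text
10.9833 [ 0.54437134 -0.31674719  0.15919183] 0.09315898711726979 yaw y 8.659591776026776
[[319.92132869 224.44905198]]
[[317.67886948 268.37230032]]
319 224
```

View pics/w6c.png

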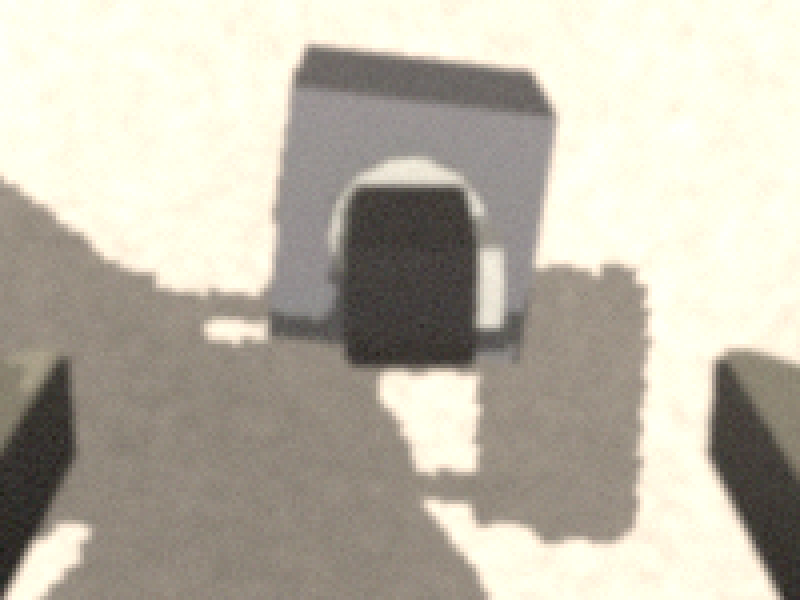

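The handle top's centre is at about crop (410,301), square to the fingers. The flange circle's centre is at about (408,243), and the button is on the right at (492,288).

```bash
python3 - <<'E'
from h import *
m=np.load('w6.npy',allow_pickle=True).item(); s=monitor.read_state()
W=lambda u,v:((u+.5)/4+218.5,(v+.5)/4+148.5)
P=lambda u,v,z:atz(m,*W(u,v),z)
bl,br=P(347,365,.098),P(475,365,.098); print('w',np.hypot(*(bl-br)[:2]))
print('far edge mid',(bl+br)/2)
yaw=np.arctan2(*(br-bl)[1::-1]);print('yaw',np.degrees(yaw)); n=np.array([-np.sin(yaw),np.cos(yaw),0])
print('pin from top',(bl+br)/2+.012*n)
print('flange L,T,R',P(330,225,.057),P(408,159,.057)-.017*n,P(486,230,.057),)
b=P(502,248,.088);b2=P(502,328,.088);print('button out edge',b,b2,(b+b2)/2-.0175*np.array([np.cos(yaw),np.sin(yaw),0]), np.hypot(*(b-b2)[:2]))
st=np.array([P(296,88,.052),P(555,118,.052)]);print('stand near corners',st,(st[0]+st[1])/2,np.hypot(*(st[0]-st[1])[:2]))
E
```

```text
w 0.02303425929952542
far edge mid [ 0.54885314 -0.32759643  0.098     ]
yaw 8.657596247148902
pin from top [ 0.54704679 -0.31573316  0.098     ]
flange L,T,R [ 0.53068467 -0.31698403  0.057     ] [ 0.54711721 -0.31730672  0.057     ] [ 0.56298332 -0.31318056  0.057     ]
button out edge [ 0.56256665 -0.30648154  0.088     ] [ 0.56533374 -0.3220395   0.088     ] [ 0.5466496  -0.31689478  0.088     ] 0.015802120411537855
stand near corners [[ 0.51973916 -0.29035287  0.052     ]
 [ 0.57354395 -0.28856681  0.052     ]] [ 0.54664156 -0.28945984  0.052     ] 0.05383442319862376
```

Emit:
{"fn": "arm_command", "kwargs": {"deltas": [[[0.33, 0.03, -2, 0, 0, 0], [0, 0, -2, 0, 0, 0], [0, 0, -2, 0, 0, 0], [0, 0, -1.5, 0, 0, 0], [0, 0, -0.4, 0, 0, 0], [0, 0, 0, 0, 0, 0], [0, 0, 0, 0, 0, 0], [0, 0, 0, 0, 0, 0]]]}}

```text
t: 11.7
tool_pos: [0.5501, -0.3153, 0.0839]
orientation: [2.042, 2.385, 0.0]
force: [0.8, -0.6, 0.6]
opening: 0.093
gripper_force: 0.0
```

Emit:
{"fn": "arm_command", "kwargs": {"deltas": [[[0, 0, 0, 0, 0, 0], [0, 0, 0, 0, 0, 0]]]}}

```text
t: 11.87
tool_pos: [0.5499, -0.3157, 0.0838]
orientation: [2.042, 2.385, 0.0]
force: [0.4, -0.7, -0.4]
opening: 0.0927
gripper_force: 0.0
```

Emit:
{"fn": "arm_command", "kwargs": {"deltas": [[[-0.22, -0.07, -0.25, 0, 0, 0], [0, 0, -0.22, 0, 0, 0], [0, 0, 0, 0, 0, 0], [0, 0, 0, 0, 0, 0]]]}}

```text
t: 12.2
tool_pos: [0.5467, -0.3159, 0.0774]
orientation: [-2.044, -2.385, 0.0]
force: [-0.5, 0.1, 0.2]
opening: 0.0931
gripper_force: 0.0
```

Emit:
{"fn": "arm_command", "kwargs": {"deltas": [[[0.08, 0, 0.15, 0, 0, 0], [0, 0, 0, 0, 0, 0], [0, 0, 0, 0, 0, 0]]]}}

```text
t: 12.45
tool_pos: [0.548, -0.3161, 0.0795]
orientation: [2.043, 2.386, 0.0]
force: [-0.2, 0.3, 0.5]
opening: 0.093
gripper_force: 0.0
```

Emit:
{"fn": "arm_command", "kwargs": {"deltas": [[[0, 0, 0, 0, 0, 0], [0, 0, 0, 0, 0, 0], [0, 0, 0, 0, 0, 0], [0, 0, 0, 0, 0, 0], [0, 0, 0, 0, 0, 0], [0, 0, 0, 0, 0, 0], [0, 0, 0, 0, 0, 0], [0, 0, 0, 0, 0, 0], [0, 0, 0, 0, 0, 0]]], "gripper": -1, "squeeze": 35}}

```text
t: 13.2
tool_pos: [0.5478, -0.316, 0.0792]
orientation: [-2.044, -2.386, 0.0]
force: [0.4, 0.4, -1.0]
opening: 0.0373
gripper_force: 0.0
```

Emit:
{"fn": "arm_command", "kwargs": {"deltas": [[[0, 0, 0, 0, 0, 0], [0, 0, 0, 0, 0, 0], [0, 0, 0, 0, 0, 0], [0, 0, 0, 0, 0, 0], [0, 0, 0, 0, 0, 0]]]}}

```text
t: 13.62
tool_pos: [0.5477, -0.3161, 0.0794]
orientation: [2.044, 2.386, -0.0]
force: [-1.4, 0.2, 3.1]
opening: 0.0246
gripper_force: 35.0
```

Emit:
{"fn": "arm_command", "kwargs": {"deltas": [[[0, 0, 1.5, 0, 0, 0], [0, 0, 2.5, 0, 0, 0], [0, 0, 3, 0, 0, 0], [0, 0, 3, 0, 0, 0], [0, 0, 2.5, 0, 0, 0], [0, 0, 0, 0, 0, 0]]]}}

```text
t: 14.12
tool_pos: [0.5504, -0.3177, 0.2112]
orientation: [2.037, 2.379, 0.002]
force: [1.1, -1.1, 0.4]
opening: 0.0245
gripper_force: 35.0
```

Emit:
{"fn": "arm_command", "kwargs": {"deltas": [[[0.2, 3.9, 0, 0, 0, 0], [0.2, 3.9, 0, 0, 0, 0], [0.2, 3.9, 0, 0, 0, 0], [0.2, 3.9, 0, 0, 0, 0], [0.2, 3.9, 0, 0, 0, 0], [0.2, 3.9, 0, 0, 0, 0], [0.2, 3.9, 0, 0, 0, 0], [0.2, 3.9, 0, 0, 0, 0], [0.2, 3.9, 0, 0, 0, 0], [0.2, 3.9, 0, 0, 0, 0], [0, 3.9, 0, 0, 0, 0], [0, 0, 0, 0, 0, 0]]]}}

```text
t: 15.12
tool_pos: [0.5666, 0.1197, 0.2028]
orientation: [-2.035, -2.389, -0.002]
force: [-0.6, -0.1, -1.6]
opening: 0.0251
gripper_force: 35.0
```

Emit:
{"fn": "arm_command", "kwargs": {"deltas": [[[0, 0, -2, 0, 0, 0], [0, 0, -2, 0, 0, 0], [0, 0, 0, 0, 0, 0], [0, 0, 0, 0, 0, 0]]]}}

```text
t: 15.45
tool_pos: [0.5661, 0.1127, 0.1619]
orientation: [-2.042, -2.384, 0.005]
force: [0.3, -1.7, -0.9]
opening: 0.0249
gripper_force: 35.0
```

Emit:
{"fn": "arm_command", "kwargs": {"deltas": [[[0.15, 0.05, -0.8, 0, 0, 0], [0, 0, -0.8, 0, 0, 0], [0, 0, 0, 0, 0, 0], [0, 0, 0, 0, 0, 0], [0, 0, 0, 0, 0, 0]]]}}

```text
t: 15.87
tool_pos: [0.5695, 0.1134, 0.1486]
orientation: [2.044, 2.386, 0.001]
force: [-0.3, 0.0, -1.2]
opening: 0.0247
gripper_force: 35.0
```

```bash
python3 - <<'E'
from h import *
s=monitor.read_state(); print(s['t'],s['tool_pos'],s['orientation'],s['force'])
T=s['tool_pos']; tip=T+[-.0007,-.0001,-.073]; out=[]
for n in('scene','side'):
    im,m=snap(n,n+'7.png'); q=proj(m,[tip,[.5672,.1132,.06]]); print(n,q)
    x,y=np.round(q.mean(0)).astype(int); print(x,y); c=im[y-35:y+25,x-25:x+25]; out.append(cv2.resize(c,None,fx=8,fy=8,interpolation=2))
cv2.imwrite('pics/t7.png',cv2.convertScaleAbs(np.hstack(out),alpha=1.3)); print(np.hstack(out).shape)
E
```

```text
15.8667 [0.56953453 0.11336485 0.14862284] [2.04375397e+00 2.38551167e+00 5.54624893e-04] [-0.34707008  0.03409649 -1.16769578]
scene [[348.97913368 176.26404942]
 [348.19744186 180.20770336]]
349 178
side [[293.59684771 235.11540957]
 [294.37008752 240.29400936]]
294 238
(480, 800, 3)
```

View pics/t7.png

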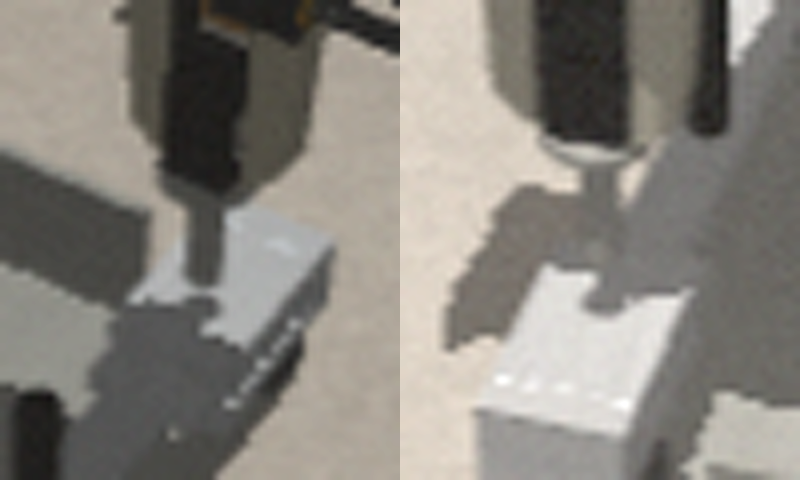

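The tip and the hole match the calibrated prediction to within about 0.5 px in both views: scene tip (349.4,178.6), hole (348.7,180.7). That leaves a 1.6 mm correction in x.

Emit:
{"fn": "arm_command", "kwargs": {"deltas": [[[-0.12, 0, -0.4, 0, 0, 0], [0, 0, -0.4, 0, 0, 0], [0, 0, -0.2, 0, 0, 0], [0, 0, 0, 0, 0, 0], [0, 0, 0, 0, 0, 0], [0, 0, 0, 0, 0, 0]]]}}

```text
t: 16.47
tool_pos: [0.5681, 0.1135, 0.1382]
orientation: [-2.044, -2.386, 0.0]
force: [-1.1, -0.4, -1.8]
opening: 0.0245
gripper_force: 35.0
```

Tip about 5 mm above the plate. I'll descend in small steps.

Emit:
{"fn": "arm_command", "kwargs": {"deltas": [[[0, 0, -0.15, 0, 0, 0], [0, 0, -0.15, 0, 0, 0], [0, 0, -0.15, 0, 0, 0], [0, 0, -0.1, 0, 0, 0], [0, 0, -0.1, 0, 0, 0], [0, 0, 0, 0, 0, 0]]]}}

```text
t: 16.97
tool_pos: [0.5681, 0.1137, 0.1315]
orientation: [-2.044, -2.386, -0.0]
force: [0.8, 1.0, -2.4]
opening: 0.0249
gripper_force: 35.0
```

Emit:
{"fn": "arm_command", "kwargs": {"deltas": [[[0, 0, -0.1, 0, 0, 0], [0, 0, -0.1, 0, 0, 0], [0, 0, -0.1, 0, 0, 0], [0, 0, 0, 0, 0, 0], [0, 0, 0, 0, 0, 0]]]}}

```text
t: 17.38
tool_pos: [0.5681, 0.1136, 0.1286]
orientation: [-2.044, -2.386, -0.0]
force: [1.5, 3.1, -1.7]
opening: 0.0245
gripper_force: 35.0
```

In the hole, with a light wall force towards +y.

Emit:
{"fn": "arm_command", "kwargs": {"deltas": [[[0.02, 0.05, -0.1, 0, 0, 0], [0, 0, -0.2, 0, 0, 0], [0, 0, -0.2, 0, 0, 0], [0, 0, 0, 0, 0, 0], [0, 0, 0, 0, 0, 0]]]}}

```text
t: 17.8
tool_pos: [0.5681, 0.1139, 0.1234]
orientation: [-2.044, -2.386, 0.001]
force: [0.5, 1.7, -0.8]
opening: 0.0249
gripper_force: 35.0
```

Emit:
{"fn": "arm_command", "kwargs": {"deltas": [[[0, 0.03, -0.2, 0, 0, 0], [0, 0, -0.2, 0, 0, 0], [0, 0, -0.2, 0, 0, 0], [0, 0, -0.2, 0, 0, 0], [0, 0, 0, 0, 0, 0], [0, 0, 0, 0, 0, 0]]]}}

```text
t: 18.3
tool_pos: [0.5681, 0.1142, 0.1155]
orientation: [-2.044, -2.386, 0.001]
force: [0.7, 0.3, -0.9]
opening: 0.025
gripper_force: 35.0
```

Emit:
{"fn": "arm_command", "kwargs": {"deltas": [[[0, 0, -0.15, 0, 0, 0], [0, 0, -0.15, 0, 0, 0], [0, 0, -0.15, 0, 0, 0], [0, 0, -0.15, 0, 0, 0], [0, 0, -0.15, 0, 0, 0], [0, 0, 0, 0, 0, 0], [0, 0, 0, 0, 0, 0]]]}}

```text
t: 18.88
tool_pos: [0.5682, 0.1143, 0.108]
orientation: [-2.044, -2.386, 0.0]
force: [0.7, 0.5, -1.6]
opening: 0.0249
gripper_force: 35.0
```

Through the lower plate (tip at about 35 mm). About 21 mm remains to the seat, so I'll carry on.

Emit:
{"fn": "arm_command", "kwargs": {"deltas": [[[0, 0, -0.2, 0, 0, 0], [0, 0, -0.2, 0, 0, 0], [0, 0, -0.2, 0, 0, 0], [0, 0, -0.2, 0, 0, 0], [0, 0, -0.2, 0, 0, 0], [0, 0, -0.2, 0, 0, 0], [0, 0, -0.2, 0, 0, 0], [0, 0, -0.2, 0, 0, 0], [0, 0, 0, 0, 0, 0], [0, 0, 0, 0, 0, 0]]]}}

```text
t: 19.72
tool_pos: [0.5682, 0.1143, 0.092]
orientation: [-2.044, -2.386, 0.0]
force: [0.3, 0.2, -1.5]
opening: 0.025
gripper_force: 35.0
```

Emit:
{"fn": "arm_command", "kwargs": {"deltas": [[[0, 0, -0.1, 0, 0, 0], [0, 0, -0.1, 0, 0, 0], [0, 0, -0.1, 0, 0, 0], [0, 0, 0, 0, 0, 0], [0, 0, 0, 0, 0, 0]]]}}

```text
t: 20.13
tool_pos: [0.5682, 0.1143, 0.0892]
orientation: [-2.044, -2.386, 0.0]
force: [-0.5, -0.0, -1.8]
opening: 0.0248
gripper_force: 35.0
```

Emit:
{"fn": "arm_command", "kwargs": {"deltas": [[[0, 0, -0.1, 0, 0, 0], [0, 0, -0.1, 0, 0, 0], [0, 0, 0, 0, 0, 0], [0, 0, 0, 0, 0, 0], [0, 0, 0, 0, 0, 0]]]}}

```text
t: 20.55
tool_pos: [0.5684, 0.1143, 0.0874]
orientation: [2.044, 2.386, 0.0]
force: [-0.5, 0.1, 0.3]
opening: 0.025
gripper_force: 35.0
```

Emit:
{"fn": "arm_command", "kwargs": {"deltas": [[[0, 0, -0.08, 0, 0, 0], [0, 0, 0, 0, 0, 0], [0, 0, 0, 0, 0, 0], [0, 0, 0, 0, 0, 0]]]}}

```text
t: 20.88
tool_pos: [0.5685, 0.1143, 0.0873]
orientation: [2.043, 2.386, 0.0]
force: [-3.7, -0.5, 7.0]
opening: 0.0249
gripper_force: 35.0
```

The flange is seated, with 7 N upward at the expected height. One slight extra press, then release and check.

Emit:
{"fn": "arm_command", "kwargs": {"deltas": [[[0, 0, -0.04, 0, 0, 0], [0, 0, 0, 0, 0, 0], [0, 0, 0, 0, 0, 0], [0, 0, 0, 0, 0, 0]]]}}

```text
t: 21.22
tool_pos: [0.5685, 0.1143, 0.0873]
orientation: [2.043, 2.386, 0.0]
force: [-5.2, -0.6, 9.3]
opening: 0.0248
gripper_force: 35.0
```

Emit:
{"fn": "arm_command", "kwargs": {"deltas": [[[0, 0, 0, 0, 0, 0], [0, 0, 0, 0, 0, 0], [0, 0, 0, 0, 0, 0], [0, 0, 0, 0, 0, 0], [0, 0, 0, 0, 0, 0], [0, 0, 0, 0, 0, 0], [0, 0, 0, 0, 0, 0], [0, 0, 0, 0, 0, 0]]], "gripper": 0.4}}

```text
t: 21.88
tool_pos: [0.5682, 0.1143, 0.0859]
orientation: [-2.044, -2.386, 0.0]
force: [0.1, -0.6, -0.1]
opening: 0.0647
gripper_force: 0.0
```

Emit:
{"fn": "arm_command", "kwargs": {"deltas": [[[0, 0, 1, 0, 0, 0], [0, 0, 2, 0, 0, 0], [0, 0, 3, 0, 0, 0], [0, 0, 3, 0, 0, 0], [0, 0, 1, 0, 0, 0], [0, -3, 0, 0, 0, 0], [0, -3, 0, 0, 0, 0], [0, 0, 0, 0, 0, 0], [0, 0, 0, 0, 0, 0], [0, 0, 0, 0, 0, 0]]]}}

```text
t: 22.72
tool_pos: [0.5682, 0.0545, 0.186]
orientation: [-2.044, -2.385, -0.0]
force: [0.0, -0.1, 0.2]
opening: 0.0653
gripper_force: 0.0
```

```bash
python3 - <<'E'
from h import *
s=monitor.read_state(); print(s['t'],s['tool_pos'],s['force'],s['opening'])
out=[]
for n,c,w in(('scene',(349,178),30),('side',(294,238),30),('wrist',None,50)):
    im,m=snap(n,n+'9.png')
    q=proj(m,[.5672,.1132,.085])[0]; x,y=np.round(q).astype(int); x=int(np.clip(x,w,640-w)); y=int(np.clip(y,w,400-w)); print(n,q,x,y)
    out.append(cv2.resize(im[y-w:y+w,x-w:x+w],(265,265),interpolation=2))
cv2.imwrite('pics/t9.png',cv2.convertScaleAbs(np.hstack(out),alpha=1.4))
E
```

```text
22.7167 [0.56819249 0.05452209 0.18603232] [ 0.00429777 -0.10262865  0.23738075] 0.06528615147057353
scene [348.64487152 173.39189705] 349 173
side [294.16049807 232.26729609] 294 232
wrist [327.42127677 136.90642237] 327 137
```

View pics/t9.png

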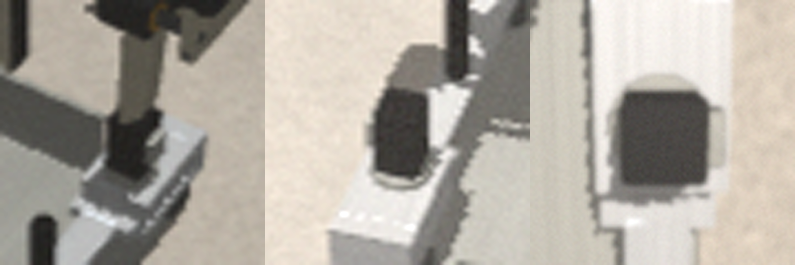

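The pin stands upright with its flange on the upper plate in all three views. The button sticks out about 5 mm, visible at right in the wrist view, and the gripper is clear. I'm handing the job in.

```bash
python3 -c "
from plant import ticket; print(ticket.close_job())"
```

```text
the job is handed in; nothing more can be done
None
```

The bar is shut, the ball-lock pin is fully home through clevis and bar with its button sprung out, and the job was handed in at about 23 s; I moved none of the jars, carton or brush, but took no final picture of them or of the locking balls.

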